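# Deposit the backup drive through the flap

## Task

Deposit the backup drive lying on the loading shelf of the media box: push it along the shelf with your fingers so that its nose swings the flap open and the whole drive slides through and down the chute inside, then draw back so that the flap hangs fully shut again. Only push the drive, do not pick it up or tip it on the shelf, and leave the other things on the shelf and desk where they are.

Things in the scene. Friction and masses are not known exactly. Their poses are not given: they have to be found in the camera images.
- dropbox: Media deposit box, grey steel with clear roof and back, fixed to the desk, turned up to 0.3 rad. Origin on the desk under the middle of the doorway; its x points into the box, away from the robot, y to the left, z up. The level loading shelf lies on its -x side, the box behind: x 0 to 175 mm, 300 mm wide, roof 52 mm above the shelf.
- shelf_front (a point): Middle of the loading shelf's near edge, on its surface, 120 mm above the desk; axes as the box's. The shelf is level, 227 mm long (from here to the doorway) and 300 mm wide, with open edges.
- doorway (a point): Middle of the doorway at the level of the shelf surface; axes as the box's, x points through it. Doorway 104 mm wide, 44 mm high, in a 6 mm front panel. Guides 18 mm high flare out from its sides over the shelf at 45 degrees, to points 34 mm in front and 87 mm either side of the middle.
- chute_top (a point): Point on the upper part of the chute inside the box, 50 mm beyond the doorway, 31 mm below the shelf level. The shelf ends right at the doorway, and there a slick metal chute falls away inside at 32 degrees, nearly down to the desk. A drive whose middle has passed the doorway tips onto the chute and slides down by itself.
- flap (a joint): Angle of the flap, a loose aluminium plate 96 mm wide, 40 mm high, 3 mm thick, 60 g, hung from its upper edge 43 mm above the shelf, 6 mm behind the front panel's middle. 0 = hanging shut, grows as it swings inwards (up to 1.45 rad); it cannot swing outwards. Nothing but its own weight closes it.
- drive_center (a point): Centre (half-way up) of the backup drive, a flat black rectangular case with a bare metal plate on top, 100 mm long (its x), 66 mm wide (y), 22 mm high (z), about 0.19 kg, loose on the shelf, lying flat, about 135 mm in front of the doorway, up to 30 mm off its middle line and turned up to 0.3 rad from it. Sliding friction on the shelf about 0.6.
- adapter: Plug-in power adapter, a black block 44 x 40 x 28 mm high, loose on the shelf in one of the corners beside the doorway, outside the guides (about x = -40, y = +-116 mm in the box's frame). Origin at the centre of its underside. Not to be moved.
- tape: Roll of brown tape lying flat, 48 mm across, 19 mm high, loose on the shelf in the other corner beside the doorway. Origin at the centre of its underside. Not to be moved.
- mouse: Computer mouse on the desk, 104 x 60 x 34 mm high. Origin at the centre of its underside. Not to be moved.
- stapler: Stapler on the desk, 140 x 36 x 60 mm high. Origin at the centre of its underside. Not to be moved.
- pencup: Empty black pen cup on the desk, 76 mm across, 85 mm high. Origin at the centre of its underside. Not to be moved.
- calculator: Desk calculator on the desk, 150 x 95 x 18 mm high. Origin at the centre of its underside. Not to be moved.
Mind the look-alikes: they are no part of the job. Leave any blue or red look-alike of the part that bears drive_center alone.

How it is judged (in metres and radians):
On the way:
1. the drive's nose has entered the doorway and swung the flap open (value of joint flap above 0.35 rad and x of drive_center in the frame of dropbox between -0.055 and 0.03 m), for 0.05 s.
At the end, for the whole second after the job is handed in: The drive lies inside the box on the chute (its centre at least 60 mm beyond the doorway and at least 20 mm below the shelf level), and the flap hangs shut (below 0.06 rad) and still (x of drive_center in the frame of dropbox between 0.06 and 0.175 m and y of drive_center in the frame of dropbox between -0.06 and 0.06 m and z of drive_center in the frame of dropbox below 0.1 m and value of joint flap below 0.06 rad and velocity of joint flap below 0.1 rad/s); the robot touches nothing.
It fails at once if the drive is lifted or carried (its centre more than 25 mm above where it is when lying on the shelf) (z of drive_center in the frame of dropbox above 0.156 m).
It fails at once if the drive is tipped on the shelf (more than 0.35 rad before its middle is within 25 mm of the doorway) (angle between drive_center's own z axis and vertical above 0.35 rad and x of drive_center in the frame of dropbox below -0.025 m).
It fails at once if the drive falls off the shelf (z of drive_center in the frame of dropbox below 0.11 m and x of drive_center in the frame of dropbox below -0.01 m).
It fails at once if another thing on the shelf or desk is moved (15 mm on the shelf, 20 mm on the desk) (distance of any of adapter, tape from where it was at the start of the episode above 0.015 m or distance of any of mouse, stapler, pencup, calculator from where it was at the start of the episode above 0.02 m).
It also fails if it takes over 45 s, if anything falls off the work surface, if the arm or the gripper's body presses on something with over 40 N, if the wrist force passes 120 N, or if a joint passes its speed limit or range.

## Robot

A 6-joint arm with a two-finger parallel gripper is mounted at the origin on the work surface. World frame = base frame: x ahead of the robot, y to its left, z up, the work surface at z = 0. Lengths are in mm, angles in degrees, forces in N, time in s.
With the tool pointing down it reaches from about 325 to 850 mm from the base axis. Payload 15.5 kg.
Tool frame: the origin (TCP) lies on the mounting face of the last link; the fingertips stand 191 mm ahead of it and the grasp point (between the pads) lies 172 mm ahead of it; z points along the fingers, y is the line along which they close (so a half turn about z gives the same grasp; the last joint's range is limited). The gripper opens to 91 mm and grips with 3 to 60 N. Pads are 32 mm wide; open, the fingers measure 118 mm over their backs; the gripper's body (76 mm by 178 mm) begins 60 mm behind the grasp point.
Start: joints at [-82.821, 28.281, 77.091, -0, 74.628, -5.472], TCP at [136.883, -609.829, 404.715] pointing down, gripper open.
Joint ranges: [-166.48, 166.48], [-47.26, 123.95], [12.59, 153.08], [-70.14, 250.14], [6.76, 159.57], [-176.63, 176.63]. Speed limits (degrees/s): [108.29, 108.29, 147.25, 172.46, 172.46, 172.46].

## Interface

Orientations are given as [roll, pitch, yaw] about the fixed x, y, z axes, in that order (R = Rz(yaw) Ry(pitch) Rx(roll)).
In Python, from bench import arm, eyes, job gives the robot as it stands.
- The arm moves only by the tool play_rows, never from a script. Its argument "deltas" is a list that holds one entry, the list of rows, each a list of 7 numbers: the turn, a rotation vector about the world's x, y, z in rad, then the shift along the world's x, y, z in m, then the finger opening in m, from 0 to 0.0912. In form: [[[ax, ay, az, x, y, z, hand], ...]]. A call has exactly 10 rows; each row is the pose to reach, as a shift and turn from the pose commanded when the call began; what a row does not reach only later rows make up. A row lasts 1/10 s, in which the tool goes at most 50 mm and 8.59 degrees, less where a joint would pass 70% of its speed; a pose out of reach is approached as far as the arm can. A call with a gripper value outside its range is refused whole. The fingers move at their own pace and stop on an object; "newtons" is the grip in N (left out, the last holds). Time passes only in rows, so rows that repeat a pose let the fingers close, or fill a call up. It gives the time, the measured TCP pose, the force, the opening and the grip force at its end, in the units of the state.
- arm.observe(): the state, without advancing time (a new reading comes with each control period).
- eyes.snapshot(name): name is "scene" or "top" or "wrist"; returns a dict with "frame" (480x640x3 uint8, red, green, blue), "K" (3x3 intrinsics, pixels), "eye" and "rotation" of the camera in the world. Camera axes: x right, y up, looking along -z (the intrinsics and any distortion apply to the point x, -y, -z); pixel columns grow to the right and rows downward; lengths in mm; the calibration is good to about 2 mm. A picture is of the moment at which its call begins. There is no depth.
- job.finish_job(): hands the job in; it is judged then, once.
The state is a dict: "t": time; "joints": joint angles; "dq": joint speeds; "tau": joint torques, N m; "tool_pos": TCP position; "eef_rot": TCP orientation; "contact_force": force on the tool from outside, world axes, zero at the start; "moment": the same for the moment, N m; "finger_gap": finger opening in mm; "grasp_force": force on a finger pad.
Only numpy, scipy, OpenCV 4.12 (cv2) and the standard library are available. Lean on these libraries where they do the work, as an engineer would, in place of code of your own. Each camera call takes 0.05 s, during which the arm holds its last target. There are 200 camera calls.

## Working session

There is one attempt and no reset: what is moved stays moved. The work goes in short steps, Python scripts to look and compute and a tool call to move; the robot and the scene stay as the last step left them, time stands still between calls to the robot, and variables do not carry over. Pictures are saved under pics/ and viewed, at most 10 in all, crops included, and the job is handed in when it is done.

Besides the shell and the picture viewer there is one more tool, called after "Call:" as a command line: name --argument value ..., lists and objects as JSON in quotes. play_rows: Moves the arm, as the interface text tells. Its arguments: {"type":"object","properties":{"deltas":{"type":"array","items":{"type":"array","items":{"type":"array","items":{"type":"number"}}}},"newtons":{"type":"number"}},"required":["deltas"]}

```bash
mkdir -p pics
cat > h.py <<'E'
import numpy as np, cv2
from bench import arm, eyes, job
def snap(n,f):
    s=eyes.snapshot(n); cv2.imwrite(f,s["frame"][:,:,::-1]); return s
def ray(s,u,v,z):
    K=np.array(s["K"]);d=np.linalg.inv(K)@[u,v,1]; d=np.array(s["rotation"])@[d[0],-d[1],-d[2]]
    e=np.array(s["eye"]); return e+d*(z-e[2])/d[2]
E
python3 - <<'E'
from h import *
a=snap("top","pics/top1.png");b=snap("scene","pics/scene1.png")
for s in(a,b):print({k:(np.round(s[k],3).tolist()) for k in s if k!="frame"})
print(arm.observe())
import pickle;pickle.dump((a,b),open("s1.pkl","wb"))
E
```

```text
{'K': [[486.823, 0.0, 308.246], [0.0, 486.823, 239.555], [0.0, 0.0, 1.0]], 'eye': [419.078, -9.402, 1212.2], 'rotation': [5.751, 0.033, -89.741]}
{'K': [[592.148, 0.0, 317.38], [0.0, 592.148, 243.357], [0.0, 0.0, 1.0]], 'eye': [1430.624, -77.036, 1116.138], 'rotation': [42.604, -1.109, 87.0]}
{'t': 0.1, 'joints': array([-8.28205929e+01,  2.83125894e+01,  7.71229534e+01, -1.82491911e-03,
        7.46294084e+01, -5.47019016e+00]), 'dq': array([-0.08323576, -0.11590616, -0.0747639 ,  0.05101801, -0.16899247,
       -0.03874261]), 'tau': array([ 3.84721579e-04, -8.80237412e+01, -3.82544124e+01,  7.08877598e-02,
        4.82909905e-02,  1.64107900e-05]), 'tool_pos': array([ 136.86614679, -609.69826825,  404.18775459]), 'eef_rot': array([-1.79935177e+02, -4.44057834e-03,  1.26500794e+01]), 'contact_force': array([0.07883077, 0.30007428, 0.41109559]), 'moment': array([-0.02236082,  0.04669196, -0.0107683 ]), 'grasp_force': 0.0, 'finger_gap': 91.71566388616414}
```

View pics/top1.png

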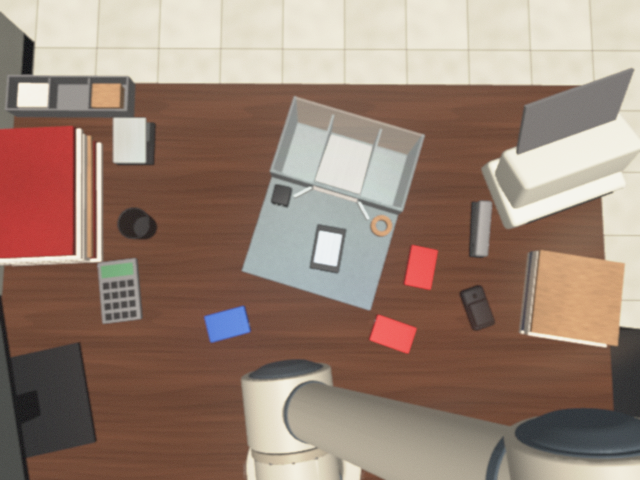

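View pics/scene1.png

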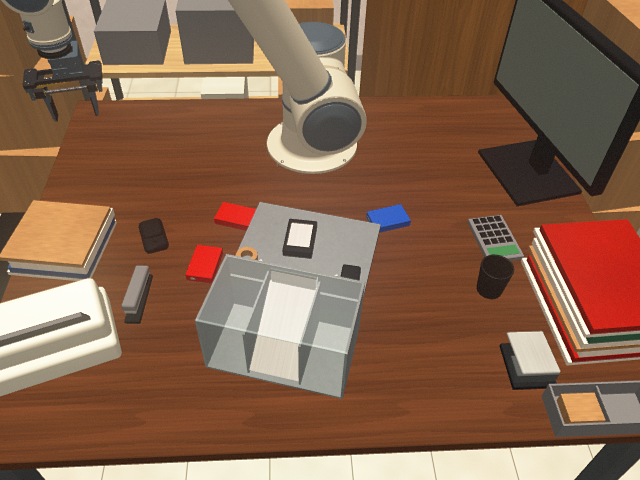

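The top view shows the shelf's near-edge corners at about (243,271) and (372,309), the drive at (328,249), the doorway near (333,193), the adapter at (282,195) and the tape at (381,226). The scene view shows the same layout from behind the box.

```bash
cat > h.py <<'E'
import numpy as np, cv2
from scipy.spatial.transform import Rotation as R
from bench import arm, eyes, job
def snap(n,f):
    s=eyes.snapshot(n); cv2.imwrite(f,s["frame"][:,:,::-1]); return s
def ray(s,u,v,z):
    d=np.linalg.inv(np.array(s["K"]))@[u,v,1]
    d=R.from_euler("xyz",s["rotation"],degrees=True).apply([d[0],-d[1],-d[2]])
    e=np.array(s["eye"]); return (e+d*(z-e[2])/d[2])
E
python3 - <<'E'
from h import *; import pickle
a,b=pickle.load(open("s1.pkl","rb"))
hsv=cv2.cvtColor(a["frame"],cv2.COLOR_RGB2HSV)
# shelf: greyish blue
m=((hsv[...,0]>80)&(hsv[...,0]<115)&(hsv[...,1]>15)&(hsv[...,1]<90)&(hsv[...,2]>80)).astype(np.uint8)
m[:190]=0;m[:,:235]=0;m[:,410:]=0;m[320:]=0
c=max(cv2.findContours(m,0,2)[0],key=cv2.contourArea)
h=cv2.approxPolyDP(cv2.convexHull(c),6,True)[:,0]
for p in h: print("shelf",p,ray(a,*p,120)[:2].round(1))
g=a["frame"].max(2)
roi=np.zeros_like(g);roi[215:285,300:355]=1
d=((g<75)&(roi>0)).astype(np.uint8)
c=max(cv2.findContours(d,0,2)[0],key=cv2.contourArea)
r=cv2.minAreaRect(c);print(r)
for p in cv2.boxPoints(r): print("drive",p,ray(a,*p,142)[:2].round(1))
w=((g>180)&(roi>0)).astype(np.uint8)
c=max(cv2.findContours(w,0,2)[0],key=cv2.contourArea);r=cv2.minAreaRect(c);print("plate",r, ray(a,*r[0],142)[:2])
for n,u,v in(("ad",282,195),("tape",381,226)):print(n,ray(a,u,v,140)[:2])
for p in [(294,195),(313,187),(355,199),(369,219)]:print("guide",p,ray(a,*p,138)[:2])
cv2.imwrite("pics/crop.png",cv2.resize(a["frame"][85:325,220:440,::-1],None,fx=2.5,fy=2.5,interpolation=2))
E
```

```text
shelf [387 242] [ 524.3 -185.8]
shelf [369 308] [ 376.7 -144. ]
shelf [244 270] [459.9 135.4]
shelf [268 220] [573.2  83.1]
shelf [344 220] [573.9 -89. ]Traceback (most recent call last):
  File "<stdin>", line 13, in <module>
ValueError: max() iterable argument is empty
```

Run:
```python
from h import *; import pickle
a,b=pickle.load(open("s1.pkl","rb"))
g=a["frame"].max(2).astype(np.uint8)
print(g[250,300:360],g[220:285:2,328])
cv2.imwrite("pics/crop.png",cv2.resize(a["frame"][85:325,220:440,::-1],None,fx=2.5,fy=2.5,interpolation=2))
roi=np.zeros_like(g);roi[215:285,300:355]=1
d=((g<105)&(roi>0)).astype(np.uint8)
c=max(cv2.findContours(d,0,2)[0],key=cv2.contourArea)
r=cv2.minAreaRect(c);print(r)
P=[]
for p in cv2.boxPoints(r): P.append(ray(a,*p,142)[:2]);print("drive",p,P[-1].round(1))
C=np.mean(P,0)
w=((g>190)&(roi>0)).astype(np.uint8)
c=max(cv2.findContours(w,0,2)[0],key=cv2.contourArea);r=cv2.minAreaRect(c);print("plate",r, ray(a,*r[0],142)[:2])
for n,u,v in(("ad",282,195),("tape",381,226)):print(n,ray(a,u,v,140)[:2])
for p in [(294,195),(313,187),(355,199),(369,219)]:print("guide",p,ray(a,*p,138)[:2])
print(C)
```

```text
[185 185 185 185 188 187 188 189 186 188 182 171 138 108 116 170 225 241
 242 243 242 242 242 242 242 242 242 242 242 242 242 241 241 241 241 242
 241 240 229 182 125 103 129 163 178 178 178 178 181 181 181 181 180 180
 180 180 179 178 178 177] [181 181 176 115  97 102 208 242 242 241 241 242 241 242 242 242 243 243
 243 243 243 243 220 113 104  93 162 182 184 183 184 184 185]
((330.7496337890625, 230.20187377929688), (27.458410263061523, 6.760736465454102), 10.885526657104492)
drive [316.6291 230.9287] [546.1 -26.8]
drive [317.90582 224.2896 ] [561.  -29.5]
drive [344.87018 229.47505] [549.7 -89.3]
drive [343.59344 236.11415] [534.9 -86.4]
plate ((327.49200439453125, 248.0439910888672), (23.344552993774414, 31.931053161621094), 10.304847717285156) [508.23199159 -50.8226209 ]
ad [626.84900662  50.80402815]
tape [ 558.02097357 -169.63575116]
guide (294, 195) [627.3550372   24.05509471]
guide (313, 187) [645.73759901 -18.40909432]
guide (355, 199) [ 618.882608  -112.4311443]
guide (369, 219) [ 573.87425064 -143.37717329]
[547.89974816 -57.99591089]
```

View pics/crop.png

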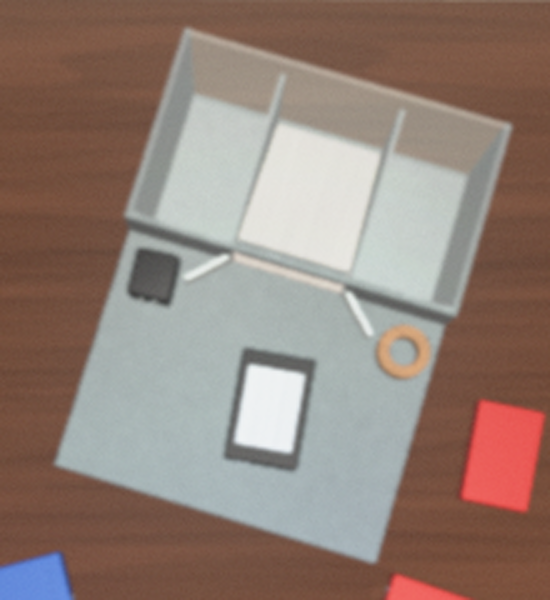

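The crop (2.5x, offset 220,85) shows the drive's corners at about (244,349), (315,358), (297,469) and (225,457). The shelf's near corners are at (56,464) and (377,562), and the guide tips at (185,278) and (372,334).

Run:
```python
from h import *; import pickle
a,b=pickle.load(open("s1.pkl","rb"))
f=lambda u,v,z:ray(a,(u+.5)/2.5+219.5,(v+.5)/2.5+84.5,z)[:2]
L,Rr=f(56,464,120),f(377,562,120)
y=(L-Rr);print("w",np.linalg.norm(y));y/=np.linalg.norm(y);x=np.array([y[1],-y[0]]);yaw=np.degrees(np.arctan2(x[1],x[0]))
front=(L+Rr)/2;door=front+227*x
gt=(f(185,278,138)+f(372,334,138))/2
ds=(f(234,258,120)+f(345,290,120))/2
print("yaw",yaw,"front",front,"door",door,"guide tips box",[(gt-door)@x,(gt-door)@y],"doorbase",ds,[(ds-door)@x,(ds-door)@y])
tl,tr,br,bl=[f(*p,142) for p in((244,349),(315,358),(297,469),(225,457))]
C=(tl+tr+br+bl)/4;v=tl+tr-bl-br;w=tl+bl-tr-br
print("len",np.linalg.norm(v)/2,np.linalg.norm(w)/2,"C",C,"yaw",np.degrees(np.arctan2(v[1],v[0])),np.degrees(np.arctan2(w[1],w[0]))-90,"box",(C-door)@x,(C-door)@y)
g=a["frame"].max(2);d=((g<145)|(g>200)).astype(np.uint8);d[:215]=0;d[285:]=0;d[:,:300]=0;d[:,355:]=0
c=max(cv2.findContours(d,0,2)[0],key=cv2.contourArea);r=cv2.minAreaRect(c);print(r,ray(a,*r[0],142))
```

```text
w 299.50243504915204
yaw -16.63111649038453 front [416.31222048  -3.84864577] door [633.81619304 -68.81803794] guide tips box [np.float64(-34.91355759568334), np.float64(0.04490177675739245)] doorbase [632.89771833 -69.76274849] [np.float64(-0.609667962496379), np.float64(-1.16806625746408)]
len 98.35335873375725 63.72040405541641 C [508.55357434 -51.52438914] yaw -9.525645358098933 -8.120009366217417 box -124.972136707943 -19.281052356322636
((327.5017395019531, 248.32383728027344), (30.29657554626465, 45.76346969604492), 10.007980346679688) [507.61287395 -50.84443808 142.        ]
```

Call:
play_rows --deltas '[[[0,0,-0.03,0.022,0.045,0,0.03],[0,0,-0.06,0.044,0.09,0,0.03],[0,0,-0.09,0.065,0.135,0,0.03],[0,0,-0.12,0.087,0.18,0,0.03],[0,0,-0.16,0.109,0.225,0,0.03],[0,0,-0.2,0.131,0.27,0,0.03],[0,0,-0.24,0.153,0.315,0,0.03],[0,0,-0.28,0.174,0.36,0,0.03],[0,0,-0.32,0.196,0.405,0,0.03],[0,0,-0.36,0.218,0.45,0,0.03]]]'

```text
t: 1.1
tool_pos: [355.0, -158.1, 404.8]
eef_rot: [180.0, -0.0, -8.1]
contact_force: [0.8, -0.7, 0.6]
finger_gap: 30.0
grasp_force: 0.0
```

Call:
play_rows --deltas '[[[0,0,-0.01,0.02,0.04,0,0.03],[0,0,-0.02,0.04,0.08,0,0.03],[0,0,-0.026,0.055,0.112,0,0.03],[0,0,-0.026,0.06,0.124,0,0.03],[0,0,-0.026,0.06,0.124,-0.02,0.03],[0,0,-0.026,0.06,0.124,-0.035,0.03],[0,0,-0.026,0.06,0.124,-0.05,0.03],[0,0,-0.026,0.06,0.124,-0.06,0.03],[0,0,-0.026,0.06,0.124,-0.06,0.03],[0,0,-0.026,0.06,0.124,-0.06,0.03]]]'

```text
t: 2.1
tool_pos: [414.9, -36.1, 344.9]
eef_rot: [-180.0, 0.0, -9.5]
contact_force: [0.1, 0.6, -1.1]
finger_gap: 30.1
grasp_force: 0.0
```

Run:
```python
from h import *
s=snap("wrist","pics/w1.png");t=snap("scene","pics/s2.png");o=arm.observe();print(o["tool_pos"],o["eef_rot"],o["finger_gap"])
cv2.imwrite("pics/s2c.png",cv2.resize(t["frame"][150:350,180:420,::-1],None,fx=3,fy=3,interpolation=2))
```

```text
[414.98152721 -36.09884962 345.27429973] [ 1.79996224e+02 -5.30261148e-02 -9.47175285e+00] 29.649234803376054
```

View pics/w1.png

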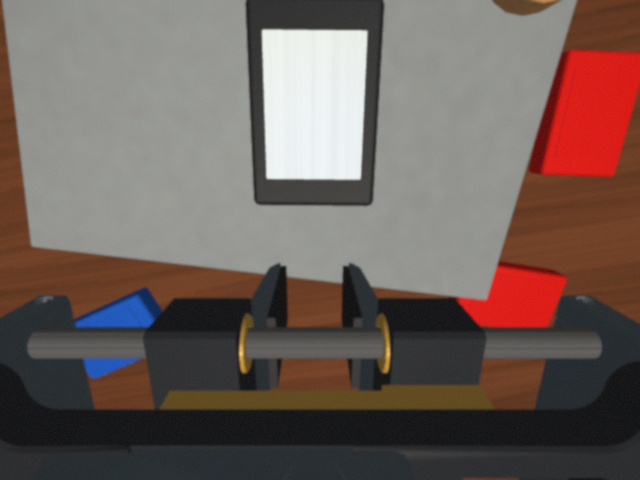

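View pics/s2c.png

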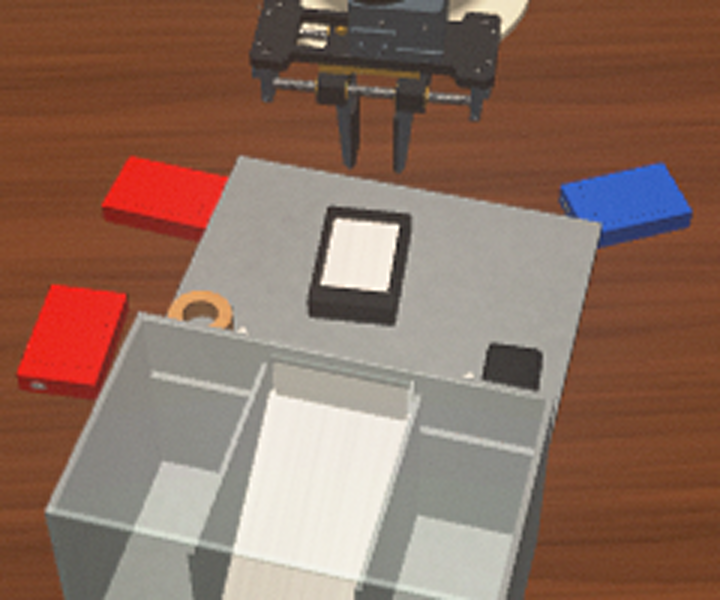

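The wrist view shows the drive square to the tool and centred at column 314, in line with the finger midpoint at about 315. The scene crop shows the fingers clear behind the drive, so I'll descend and push along the drive's heading.

Call:
play_rows --deltas '[[[0,0,0,0.005,-0.001,-0.01,0.03],[0,0,0,0.01,-0.002,-0.02,0.03],[0,0,0,0.014,-0.0025,-0.028,0.03],[0,0,0,0.022,-0.004,-0.028,0.03],[0,0,0,0.03,-0.005,-0.028,0.03],[0,0,0,0.04,-0.0065,-0.028,0.03],[0,0,0,0.05,-0.008,-0.028,0.03],[0,0,0,0.06,-0.01,-0.028,0.03],[0,0,0,0.07,-0.0115,-0.028,0.03],[0,0,0,0.08,-0.013,-0.028,0.03]]]'

```text
t: 3.2
tool_pos: [495.6, -49.1, 316.8]
eef_rot: [-180.0, -0.0, -9.5]
contact_force: [-0.2, -0.4, 1.1]
finger_gap: 30.1
grasp_force: 0.7
```

Run:
```python
from h import *
s=snap("wrist","pics/w2.png");o=arm.observe();print(o["tool_pos"],o["eef_rot"],o["finger_gap"],o["contact_force"])
```

```text
[497.07257499 -49.44433417 316.91362075] [ 1.79996345e+02 -1.01729529e-01 -9.47248071e+00] 30.548334848924355 [ 1.49309279 -1.17356962  0.18486287]
```

View pics/w2.png

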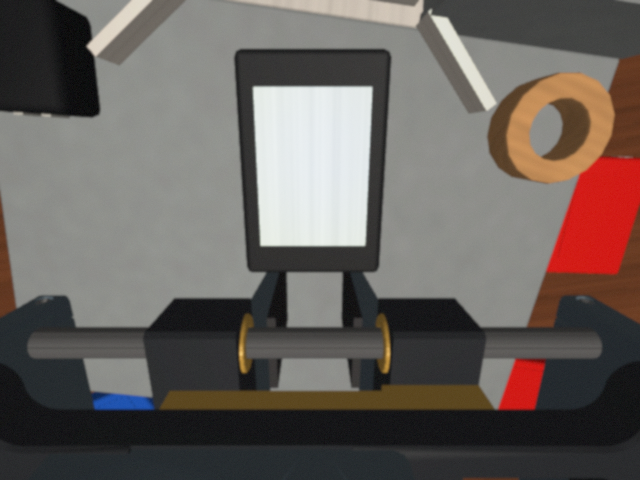

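The wrist view shows the fingers against the drive's rear edge and the drive still square. Its nose is at column 313, and the doorway middle is near column 305. I'll continue on the same heading.

Call:
play_rows --deltas '[[[0,0,0,0.008,-0.001,0,0.03],[0,0,0,0.016,-0.002,0,0.03],[0,0,0,0.024,-0.0035,0,0.03],[0,0,0,0.032,-0.005,0,0.03],[0,0,0,0.038,-0.006,0,0.03],[0,0,0,0.044,-0.007,0,0.03],[0,0,0,0.05,-0.008,0,0.03],[0,0,0,0.055,-0.009,0,0.03],[0,0,0,0.06,-0.01,0,0.03],[0,0,0,0.062,-0.01,0,0.03]]]'

```text
t: 4.25
tool_pos: [557.3, -59.1, 316.7]
eef_rot: [180.0, -0.0, -9.5]
contact_force: [-1.1, -0.0, 0.5]
finger_gap: 30.1
grasp_force: 0.6
```

Run:
```python
from h import *
s=snap("wrist","pics/w3.png");t=snap("scene","pics/s3.png");o=arm.observe();print(o["tool_pos"],o["eef_rot"],o["finger_gap"],o["contact_force"])
cv2.imwrite("pics/c3.png",np.hstack([cv2.resize(s["frame"],(400,300)),cv2.resize(t["frame"][190:400,160:440],(400,300))])[:,:,::-1])
```

```text
[557.09359037 -59.04207186 316.71786724] [-1.79999864e+02 -2.42385892e-02 -9.46536154e+00] 30.099805410285146 [ 0.30840895  0.11556977 -0.81163311]
```

View pics/c3.png

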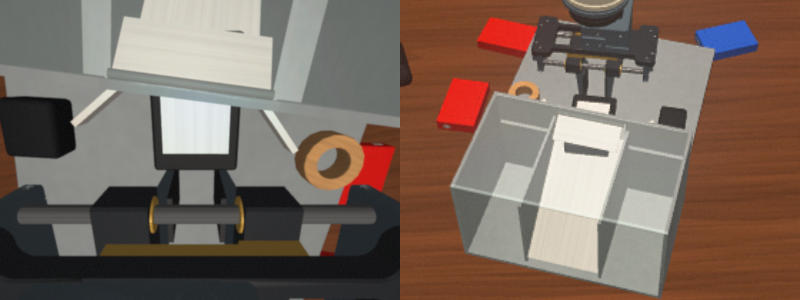

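The drive's nose is through the doorway, the flap is open, and nothing else has moved. Next I push about 38 mm further and then draw back.

Call:
play_rows --deltas '[[[0,0,0,0.006,-0.001,0,0.03],[0,0,0,0.012,-0.003,0,0.03],[0,0,0,0.018,-0.004,0,0.03],[0,0,0,0.024,-0.006,0,0.03],[0,0,0,0.03,-0.008,0,0.03],[0,0,0,0.035,-0.009,0,0.03],[0,0,0,0.038,-0.01,0,0.03],[0,0,0,0.038,-0.01,0,0.03],[0,0,0,0.038,-0.01,0,0.03],[0,0,0,0.038,-0.01,0,0.03]]]'

```text
t: 5.35
tool_pos: [594.6, -69.0, 316.7]
eef_rot: [-180.0, 0.0, -9.5]
contact_force: [0.0, -1.2, 0.1]
finger_gap: 30.0
grasp_force: 0.0
```

Call:
play_rows --deltas '[[[0,0,0,-0.01,0.002,0,0.03],[0,0,0,-0.03,0.005,0,0.03],[0,0,0,-0.05,0.01,0,0.03],[0,0,0,-0.07,0.013,0,0.03],[0,0,0,-0.09,0.016,0,0.03],[0,0,0,-0.11,0.02,0,0.03],[0,0,0,-0.12,0.02,0.01,0.03],[0,0,0,-0.12,0.02,0.02,0.03],[0,0,0,-0.12,0.02,0.02,0.03],[0,0,0,-0.12,0.02,0.02,0.03]]]'

```text
t: 6.35
tool_pos: [475.7, -49.2, 337.3]
eef_rot: [180.0, -0.1, -9.5]
contact_force: [0.3, 0.3, -0.3]
finger_gap: 30.0
grasp_force: 0.0
```

Run:
```python
from h import *
s=snap("wrist","pics/w4.png");t=snap("scene","pics/s4.png");o=arm.observe();print(o["t"],o["tool_pos"],o["contact_force"])
cv2.imwrite("pics/c4.png",np.hstack([cv2.resize(s["frame"],(400,300)),cv2.resize(t["frame"][190:400,160:440],(400,300))])[:,:,::-1])
```

```text
6.45 [475.32905375 -49.11722553 336.63783809] [-0.02938352  0.49579277 -0.250013  ]
```

View pics/c4.png

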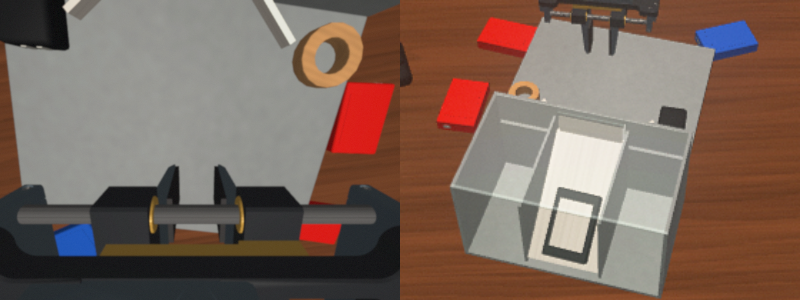

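The drive is down the chute, the flap looks shut, and the shelf items haven't moved. I'll let it settle before handing in.

Call:
play_rows --deltas '[[[0,0,0,0,0,0.01,0.03],[0,0,0,0,0,0.02,0.03],[0,0,0,0,0,0.02,0.03],[0,0,0,0,0,0.02,0.03],[0,0,0,0,0,0.02,0.03],[0,0,0,0,0,0.02,0.03],[0,0,0,0,0,0.02,0.03],[0,0,0,0,0,0.02,0.03],[0,0,0,0,0,0.02,0.03],[0,0,0,0,0,0.02,0.03]]]'

```text
t: 7.45
tool_pos: [474.8, -49.0, 356.7]
eef_rot: [-180.0, 0.0, -9.5]
contact_force: [-0.6, -0.7, 0.2]
finger_gap: 29.7
grasp_force: 0.0
```

Call:
play_rows --deltas '[[[0,0,0,0,0,0,0.03],[0,0,0,0,0,0,0.03],[0,0,0,0,0,0,0.03],[0,0,0,0,0,0,0.03],[0,0,0,0,0,0,0.03],[0,0,0,0,0,0,0.03],[0,0,0,0,0,0,0.03],[0,0,0,0,0,0,0.03],[0,0,0,0,0,0,0.03],[0,0,0,0,0,0,0.03]]]'

```text
t: 8.45
tool_pos: [474.8, -49.0, 356.7]
eef_rot: [-180.0, -0.0, -9.5]
contact_force: [-0.8, 0.6, -0.5]
finger_gap: 30.1
grasp_force: 0.0
```

```bash
python3 -c "
from bench import job;print(job.finish_job())"
```

```text
the job is handed in; nothing more can be done
None
```

The job is handed in (no verdict was returned): the last picture, 2 s before, showed the drive on the chute, the flap looking shut, the fingers drawn back clear, and the adapter and tape in place.

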